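Change over the battery packs in the charging safe

TASK

Press the long red release bar of the charging safe near its middle, so that both its ends go down evenly and the lid springs open. Stand every charged pack (green lamps) upright in the black tray, plug every flat pack (one red lamp) fully home into a bay of its own with its yellow key rib towards the release bar, then push the lid shut until it stays caught. Leave the two little paint bottles beside the work standing.

Things in the scene. Friction and masses are not known exactly. Their poses are not given: they have to be found in the camera images.
- safe: charging safe, a grey clamshell box fixed on the bench; shell 204 x 210 mm, walls 36 mm high with the lid up, 82 mm high in all with it shut; origin at the centre of its underside, x away from the robot to the lid hinge, y left, z up. Along its front (-x) the red release bar lies between two 34 mm high cheeks. Three bays in a row along y hold packs upright; behind them a flat deck, 33 mm high
- bar (a joint): turn of the release bar about its back edge, rad: 0 up, 0.32 hard down; springs back. Red bar 30 mm deep (x), 198 mm long (y), top 30 mm above the bench. Each end draws its own lid catch; the lid rises only when both are drawn at once, at about 0.2 (5 mm down at bar_mid). About 3 N at the middle draws them, 4 N is hard down (8 mm)
- bar_twist (a joint): twist of the release bar end to end, rad: 0 level, positive with the left (+y) end higher, up to 0.06 either way. Springy: pressing 30 mm off the middle twists it by about 0.03; pressed near one end, the other catch stays engaged
- bar_mid (a point): middle of the release bar on its top face, where to press straight down; moves with the bar; axes as the safe's. The shut lid's front wall stands 40 mm behind it (+x), 82 mm above the bench
- bar_left (a point): left (+y) end of the release bar on its top face, 99 mm from bar_mid
- bar_right (a point): right (-y) end of the release bar on its top face, 99 mm from bar_mid
- lid (a joint): lid angle, rad: 0 to 0.02 shut and caught, 1.30 open at its stop. Freed, a spring swings it open in about 1.5 s and holds it there. To shut it push it round its hinge (about 2 N at the front edge, under 10 N to snap both catches home near 0); let go too soon it rises again. Lid 203 (x) x 210 (y) mm, 45 mm deep, with a clear window
- lid_hinge (a point): middle of the lid's hinge line, 37 mm above the bench at the far side of the safe; axes as the safe's, the hinge runs along y. A point that is d in front of and h above the hinge with the lid shut is at x = -d cos a + h sin a, z = d sin a + h cos a from here with the lid at angle a
- lid_press (a point): point on the lid's outer (top) face in the middle of its width, d = 180 and h = 45 mm from the hinge, 23 mm from the front edge; moves with the lid; its z axis is the lid's outward normal
- tray: black divided tray 134 x 122 x 26 mm, loose, for the charged packs; origin at the centre of its underside, floor about 3 mm up. A 4 mm wide, 20 mm high rib along its x axis parts it into two compartments about 100 (x) x 46 (y) mm, centred at y = +26 and -26 mm; each takes one pack, the pack's x along the tray's x
- bay_0 (a point): centre of the floor of the right bay, 10 mm above the bench; axes as the safe's. The bay is a hole 56.5 (x) x 40.5 (y) mm, 23 mm deep (rim 33 mm above the bench), with an 11 mm wide, 4 mm deep key slot in its front (-x) wall; bays are 66 mm apart
- bay_1 (a point): centre of the floor of the middle bay, 10 mm above the bench; axes as the safe's. The bay is a hole 56.5 (x) x 40.5 (y) mm, 23 mm deep (rim 33 mm above the bench), with an 11 mm wide, 4 mm deep key slot in its front (-x) wall; bays are 66 mm apart
- bay_2 (a point): centre of the floor of the left bay, 10 mm above the bench; axes as the safe's. The bay is a hole 56.5 (x) x 40.5 (y) mm, 23 mm deep (rim 33 mm above the bench), with an 11 mm wide, 4 mm deep key slot in its front (-x) wall; bays are 66 mm apart
- full_0: battery pack, upright dark block with light grey cap, 54 (x) x 38 (y) x 60 (z) mm, 0.18 kg; lowest 5 mm 1.5 mm smaller all round; origin at the centre of its underside; a yellow key rib (8 mm wide, 4 mm proud, 5 to 22 mm up) on its -x side must point to the safe's front to enter a bay; grasp the cap across y. Charged: four green lamps on top; in a bay at the start. May be absent
- full_1: battery pack, upright dark block with light grey cap, 54 (x) x 38 (y) x 60 (z) mm, 0.18 kg; lowest 5 mm 1.5 mm smaller all round; origin at the centre of its underside; a yellow key rib (8 mm wide, 4 mm proud, 5 to 22 mm up) on its -x side must point to the safe's front to enter a bay; grasp the cap across y. Charged: four green lamps on top; in a bay at the start. May be absent
- full_2: battery pack, upright dark block with light grey cap, 54 (x) x 38 (y) x 60 (z) mm, 0.18 kg; lowest 5 mm 1.5 mm smaller all round; origin at the centre of its underside; a yellow key rib (8 mm wide, 4 mm proud, 5 to 22 mm up) on its -x side must point to the safe's front to enter a bay; grasp the cap across y. Charged: four green lamps on top; in a bay at the start. May be absent
- flat_0: battery pack, upright dark block with light grey cap, 54 (x) x 38 (y) x 60 (z) mm, 0.18 kg; lowest 5 mm 1.5 mm smaller all round; origin at the centre of its underside; a yellow key rib (8 mm wide, 4 mm proud, 5 to 22 mm up) on its -x side must point to the safe's front to enter a bay; grasp the cap across y. Flat: one red lamp on top; on the bench at the start. May be absent
- flat_1: battery pack, upright dark block with light grey cap, 54 (x) x 38 (y) x 60 (z) mm, 0.18 kg; lowest 5 mm 1.5 mm smaller all round; origin at the centre of its underside; a yellow key rib (8 mm wide, 4 mm proud, 5 to 22 mm up) on its -x side must point to the safe's front to enter a bay; grasp the cap across y. Flat: one red lamp on top; on the bench at the start. May be absent
- flat_2: battery pack, upright dark block with light grey cap, 54 (x) x 38 (y) x 60 (z) mm, 0.18 kg; lowest 5 mm 1.5 mm smaller all round; origin at the centre of its underside; a yellow key rib (8 mm wide, 4 mm proud, 5 to 22 mm up) on its -x side must point to the safe's front to enter a bay; grasp the cap across y. Flat: one red lamp on top; on the bench at the start. May be absent
- paint_blue: small dropper bottle of blue paint with a black cap, 25 mm across, 82 mm tall, a bystander; origin at its underside
- paint_grey_pot: small dropper bottle of grey paint with a black cap, 25 mm across, 82 mm tall, a bystander; origin at its underside

How it is judged:
By the outcome, as a careful person would: the job done as asked, in the order asked, and still so for the second after the job is handed in, with the robot touching nothing.
Of full_0, full_1, full_2 only 2 to 2 are there at a start; the rules pass over those that are not, and their reading is None.
Of flat_0, flat_1, flat_2 only 2 to 3 are there at a start; the rules pass over those that are not, and their reading is None.
At some moment in a run one of flat_0, flat_1, flat_2, tray may be knocked a few centimetres aside while the robot is not near it.
It also fails if it takes over 210 s, if anything falls off the work surface, if the arm or the gripper's body presses on something with over 40 N, if the wrist force passes 120 N, or if a joint passes its speed limit or range.

ROBOT

A 6-joint arm with a two-finger parallel gripper is mounted at the origin on a cart in front of the work surface, level with it; the furniture and walls round the work are solid. World frame = base frame: x ahead of the robot, y to its left, z up, the work surface at z = 0. Lengths are in mm, angles in degrees, forces in N, time in s.
With the tool pointing down it reaches from about 300 to 850 mm from the base axis. Payload 4.2 kg.
Tool frame: the origin (TCP) lies midway between the tips of the shut fingers; the grasp point (between the pads) lies 19 mm behind it; z points along the fingers, y is the line along which they close (so a half turn about z gives the same grasp; the last joint's range is limited). The gripper opens to 91 mm and grips with 3 to 60 N. Pads are 32 mm wide; open, the fingers measure 118 mm over their backs; the gripper's body (76 mm by 178 mm) begins 60 mm behind the grasp point.
Start: joints at [-66.635, 18.312, 89.639, -0, 72.044, -1.146], TCP at [238.555, -523.196, 213.976] pointing down, gripper open.
Joint ranges: [-177.97, 177.97], [-48.28, 115.42], [12.27, 149.76], [-77.06, 257.06], [2.81, 150.46], [-146.56, 146.56]. Speed limits (degrees/s): [147.25, 147.25, 180, 180, 180, 180].

INTERFACE

Orientations are given as [roll, pitch, yaw] about the fixed x, y, z axes, in that order (R = Rz(yaw) Ry(pitch) Rx(roll)).
In Python, from workcell import env gives the robot as it stands.
- The arm moves only by the shell command python3 drive.py [OPENING] [FORCE], which reads ROWS from standard input. ROWS is 1 to 8 rows, parted by semicolons, with the numbers parted by commas; each row has 6 numbers: dx, dy, dz in shares of the most that a row can go, 1 being 50 mm, then a rotation vector rx, ry, rz in units of 5 degrees; each row shifts and turns the commanded pose from where the row before left it, along the tool's axes as they then stand; what a row does not reach is not made up. A row lasts 1/10 s, in which the tool goes at most 50 mm and 8.59 degrees, less where a joint would pass 70% of its speed; a pose out of reach is approached as far as the arm can. OPENING is the finger opening in mm, set as the command begins (- or left out keeps the last). The fingers move at their own pace and stop on an object; FORCE is the grip in N (left out, the last holds). Time passes only in rows, so rows that do not move let the fingers close. It prints the time, the measured TCP pose, the force, the opening and the grip force at its end. Input that does not fit is refused with a message, and nothing moves.
- env.state(): the state, without advancing time (a new reading comes with each control period).
- env.grab_frame(name): name is "scene" or "top" or "wrist"; returns the picture (420x560x3 uint8, blue, green, red); there is no depth.
- env.camera_model(name): a dict with "fx", "fy", "cx", "cy" (pixels), "T" (4x4, takes a point from camera to world coordinates). Camera axes: x right, y up, looking along -z (the intrinsics and any distortion apply to the point x, -y, -z); pixel columns grow to the right and rows downward; lengths in mm; the calibration is good to about 2 mm. A picture is of the moment at which its call begins: read the wrist's pose just before it. camera_model takes no time and is no camera call; for the wrist camera it gives the pose at the moment of the call.
- env.job_done(): hands the job in; it is judged then, once.
The state is a dict: "time_s": time; "qpos": joint angles; "qvel": joint speeds; "effort": joint torques, N m; "ee_pos": TCP position; "ee_rot": TCP orientation; "force": force on the tool from outside, world axes, zero at the start; "torque": the same for the moment, N m; "gripper_width": finger opening in mm; "gripper_force": force on a finger pad.
Only numpy, scipy, OpenCV 4.12 (cv2) and the standard library are available. Lean on these libraries where they do the work, as an engineer would, in place of code of your own. Each camera call takes 0.05 s, during which the arm holds its last target. There are 200 camera calls.

## Working session

There is one attempt and no reset: what is moved stays moved. The work goes in short steps, Python scripts to look and compute and a shell command to move; the robot and the scene stay as the last step left them, time stands still between calls to the robot, and variables do not carry over. Pictures are saved under pics/ and viewed, at most 17 in all, crops included, and the job is handed in when it is done.

```bash
ls; mkdir -p pics; python3 - <<'E'
from workcell import env
import cv2,numpy as np
for n in ("scene","top"):
    im=env.grab_frame(n); cv2.imwrite(f"pics/{n}0.png",im)
    m=env.camera_model(n); print(n,{k:(np.round(v,3).tolist() if k=="T" else v) for k,v in m.items()})
m=env.camera_model("wrist");print(m)
print(env.state())
E
```

```text
drive.py
pics
workcell.py
scene {'fx': 448.458793352994, 'fy': 448.458793352994, 'cx': 274.50860460726, 'cy': 215.00618987775107, 'T': [[-0.674, 0.39, -0.628, -121.46], [-0.739, -0.348, 0.577, 662.398], [0.007, 0.853, 0.522, 679.663], [0.0, 0.0, 0.0, 1.0]]}
top {'fx': 483.665107239165, 'fy': 483.665107239165, 'cx': 280.8481236075217, 'cy': 212.68413169927237, 'T': [[-0.009, 0.992, -0.127, 419.774], [-1.0, -0.008, 0.009, 8.123], [0.007, 0.127, 0.992, 1302.159], [0.0, 0.0, 0.0, 1.0]]}
{'fx': 303.886106693112, 'fy': 303.886106693112, 'cx': 277.9616706867046, 'cy': 211.31812809720853, 'T': array([[ 4.15775565e-01,  8.79568050e-01,  2.31280621e-01,
         3.03120700e+02],
       [-9.09462609e-01,  4.02917158e-01,  1.02642716e-01,
        -4.93808326e+02],
       [-2.90567725e-03, -2.53017410e-01,  9.67457362e-01,
         3.84898877e+02],
       [ 0.00000000e+00,  0.00000000e+00,  0.00000000e+00,
         1.00000000e+00]])}
{'time_s': 0.1, 'qpos': array([-6.66339475e+01,  1.83472019e+01,  8.96998711e+01, -5.04787349e-05,
        7.20433774e+01, -1.14626630e+00]), 'qvel': array([ 0.06304571, -0.09071561, -0.069105  ,  0.01250614, -0.0793321 ,
        0.05494682]), 'effort': array([-2.04406467e-05, -4.13335741e+01, -2.32510275e+01,  7.28326058e-02,
        4.21623490e-02, -3.71517115e-05]), 'ee_pos': array([ 238.37841142, -522.76123312,  213.20904911]), 'ee_rot': array([-1.79909567e+02, -1.76145486e-03,  2.45123330e+01]), 'force': array([0.5885163 , 0.62368997, 0.02838158]), 'torque': array([-0.0103984 ,  0.01986289,  0.01375134]), 'gripper_force': 0.0, 'gripper_width': 90.77006699312207}
```
```bash
python3 - <<'E'
import cv2
im=cv2.imread("pics/top0.png"); cv2.imwrite("pics/top0b.png",cv2.resize(im,(800,600),interpolation=cv2.INTER_CUBIC))
E
```

View pics/top0b.png

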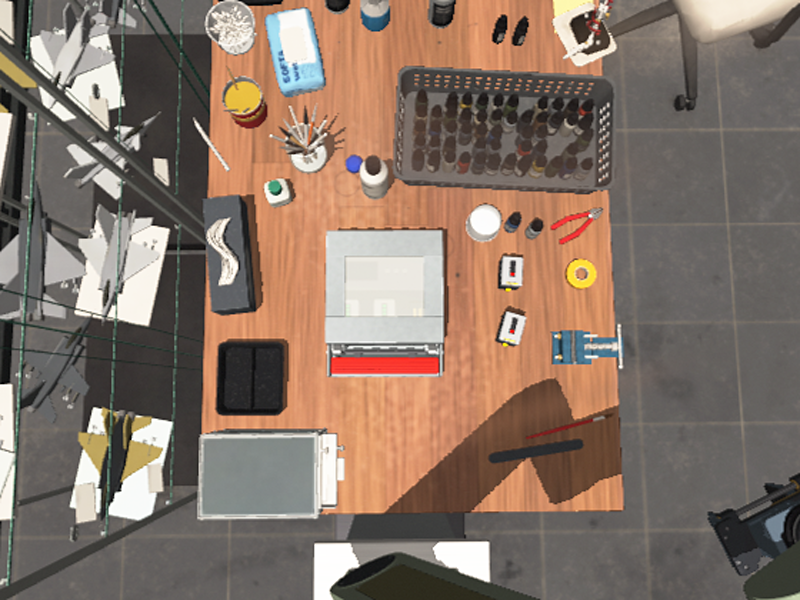

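View pics/scene0.png

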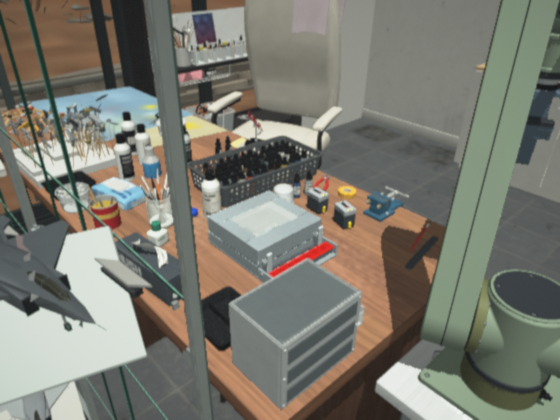

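The top view (800x600) shows the safe at (385,300), the red bar at (385,366) and the tray at (251,377). Two flat packs stand at (511,271) and (511,327) with their ribs towards the robot. The bottles are at (513,221) and (535,227), and a tall cabinet is at lower left.

```bash
cat > h.py <<'E'
from workcell import env
import cv2,numpy as np
from scipy.spatial.transform import Rotation as R
np.set_printoptions(precision=1,suppress=True)
def ray(m,uv):
    d=np.array([(uv[0]-m["cx"])/m["fx"],-(uv[1]-m["cy"])/m["fy"],-1.]);T=np.array(m["T"]);return T[:3,3],T[:3,:3]@d
def plane(m,uv,z):
    o,d=ray(m,uv);return o+d*(z-o[2])/d[2]
def proj(m,p):
    T=np.array(m["T"]);c=T[:3,:3].T@(np.asarray(p,float)-T[:3,3]);return np.array([m["cx"]+m["fx"]*c[0]/-c[2],m["cy"]-m["fy"]*c[1]/-c[2]])
def tri(a,b):
    (o1,d1),(o2,d2)=a,b
    s=np.linalg.lstsq(np.c_[d1,-d2],o2-o1,rcond=None)[0];p,q=o1+s[0]*d1,o2+s[1]*d2
    return (p+q)/2,np.linalg.norm(p-q)
def blobs(mask,amin=30):
    cs,_=cv2.findContours(mask.astype(np.uint8),cv2.RETR_EXTERNAL,cv2.CHAIN_APPROX_NONE)
    return sorted([c for c in cs if cv2.contourArea(c)>=amin],key=cv2.contourArea,reverse=True)
def rect(m,c,z):  # min-area rect of a contour cast on plane z
    P=np.array([plane(m,p[0],z)[:2] for p in c],np.float32);return cv2.minAreaRect(P)
def red(im):
    h=cv2.cvtColor(im,cv2.COLOR_BGR2HSV);return ((h[...,0]<6)|(h[...,0]>174))&(h[...,1]>170)&(h[...,2]>110)
def yel(im):
    h=cv2.cvtColor(im,cv2.COLOR_BGR2HSV);return (abs(h[...,0].astype(int)-27)<7)&(h[...,1]>150)&(h[...,2]>120)
def white(im):
    h=cv2.cvtColor(im,cv2.COLOR_BGR2HSV);return (h[...,1]<45)&(h[...,2]>150)
def go(p,yaw=None):  # tool-axes shift to reach world p
    s=env.state();Rm=R.from_euler("xyz",s["ee_rot"],degrees=True);print("tool shift",Rm.inv().apply(np.array(p)-s["ee_pos"]),"ee",s["ee_pos"],s["ee_rot"])
E
python3 - <<'E'
from h import *
im=cv2.imread("pics/top0.png");m=env.camera_model("top")
for c in blobs(red(im),8)[:8]: 
    print("red",rect(m,c,30),c.reshape(-1,2).mean(0))
for c in blobs(white(im),150):
    p=c.reshape(-1,2).mean(0)
    if 330<p[0]<400 and 160<p[1]<250: print("cap",p,rect(m,c,60))
for c in blobs(yel(im),3):
    p=c.reshape(-1,2).mean(0)
    if 330<p[0]<400 and 160<p[1]<250: print("rib",p,plane(m,p,15))
g=cv2.cvtColor(im,cv2.COLOR_BGR2GRAY)
for c in blobs(g<60,300):
    p=c.reshape(-1,2).mean(0)
    if 140<p[0]<215 and 225<p[1]<300: print("tray",p,rect(m,c,26))
for c in blobs(g[150:170,340:400]<60,20): print("bottle",plane(m,c.reshape(-1,2).mean(0)+[340,150],82))
print("hinge side", plane(m,(328/800*560,230*.7),82),plane(m,(443*.7,230*.7),82),plane(m,(327*.7,344*.7),82),plane(m,(443*.7,344*.7),82))
print("cabinet top edge at z=150",plane(m,(200*.7,432*.7),150),plane(m,(338*.7,432*.7),150))
E
```

```text
red ((471.5604553222656, 30.464935302734375), (196.68751525878906, 26.156049728393555), 89.48505401611328) [268.5 255.1]
red ((717.4923095703125, -334.63873291015625), (13.562714576721191, 76.8255615234375), 35.2952766418457) [402.9 162.2]
red ((742.699951171875, -321.64324951171875), (13.410502433776855, 77.50579833984375), 21.986616134643555) [398.5 153.3]
red ((352.0243835449219, -287.27374267578125), (4.6845269203186035, 125.09603118896484), 14.362175941467285) [391.2 300. ]
red ((933.668701171875, 295.0596923828125), (34.11955261230469, 11.619193077087402), 83.69293212890625) [171.2  86.6]
cap [357.9 230.9] ((534.6451416015625, -202.4625244140625), (37.7562141418457, 52.89657211303711), 72.59800720214844)
cap [358.1 190.8] ((639.6427612304688, -204.421630859375), (36.599273681640625, 53.00847625732422), 88.20037841796875)
rib [353.3 240.9] [ 507.7 -195.4   15. ]
tray [174.9 264.5] ((449.522705078125, 275.7705078125), (120.37175750732422, 132.87010192871094), 89.50350189208984)
bottle [ 729.4 -208.6   82. ]
bottle [ 718.3 -249.2   82. ]
hinge side [711.8 128.4  82. ] [710.3 -79.1  82. ] [506.  129.3  82. ] [504.2 -75.6  82. ]
cabinet top edge at z=150 [358.7 329.8 150. ] [356.5 103.9 150. ]
```

Units first: shifts go in shares of 50 mm and turns go in units of 5 degrees. So -8.2 degrees is -1.64.

```bash
echo '0,0,0,0,0,-1.64;0,0,0,0,0,-1.64;0,0,0,0,0,-1.64;0,0,0,0,0,-1.64;0,0,0,0,0,-1.64;0,0,0,0,0,-1.64;0,0,0,0,0,-1.64;0,0,0,0,0,-1.62' | python3 drive.py 0 20; echo '0.8,0.36,0,0,0,0;0.8,0.36,0,0,0,0;0.8,0.36,0,0,0,0;0.8,0.36,0,0,0,0;0.8,0.36,0,0,0,0;0.8,0.36,0,0,0,0;0.8,0.36,0,0,0,0;0.8,0.36,0,0,0,0' | python3 drive.py
```

```text
time_s: 0.9
ee_pos: [238.4, -522.9, 213.5]
ee_rot: [-180.0, -0.1, 90.3]
force: [0.3, 0.2, -0.1]
gripper_width: 30.0
gripper_force: 0.0
time_s: 1.7
ee_pos: [382.7, -201.4, 213.8]
ee_rot: [-180.0, -0.0, 90.0]
force: [0.9, -0.5, 0.3]
gripper_width: 0.4
gripper_force: 0.0
```

```bash
echo '0.76,0.26,0,0,0,0;0.76,0.26,0,0,0,0;0.76,0.26,0,0,0,0;0.76,0.26,0,0,0,0;0.76,0.26,0,0,0,0;0.76,0.26,0,0,0,0;0,0,0,0,0,-1.6;0,0,0,0,0,-1.6' | python3 drive.py; echo '0,0,0.2,0,0,-1.66;0,0,0.2,0,0,-1.66;0,0,0.2,0,0,-1.66;0,0,0.2,0,0,-1.66;0,0,0.2,0,0,-1.64;0,0,0.2,0,0,-1.64;0,0,0.2,0,0,-1.64;0,0,0.2,0,0,-1.64' | python3 drive.py; echo '0,0,0,0,0,-1.6;0,0,0,0,0,0;0,0,0,0,0,0' | python3 drive.py
python3 - <<'E'
from h import *
m=env.camera_model("wrist");im=env.grab_frame("wrist");cv2.imwrite("pics/w1.png",im)
cs=blobs(red(im),200)
for c in cs: print(c.reshape(-1,2).mean(0),rect(m,c,30))
tm=env.camera_model("top");it=env.grab_frame("top")
print([rect(tm,c,30) for c in blobs(red(it),200)][:1])
go([467,30.5,60])
E
```

```text
time_s: 2.5
ee_pos: [460.4, 26.2, 213.4]
ee_rot: [-179.9, -0.0, 106.5]
force: [-0.3, -0.3, -0.4]
gripper_width: 0.6
gripper_force: 0.0
time_s: 3.3
ee_pos: [460.1, 24.8, 133.2]
ee_rot: [-180.0, -0.0, 172.3]
force: [0.8, -0.1, 0.5]
gripper_width: 0.5
gripper_force: 0.0
time_s: 3.6
ee_pos: [460.4, 24.8, 133.9]
ee_rot: [-180.0, -0.0, 179.8]
force: [-0.2, 0.1, -0.2]
gripper_width: 0.6
gripper_force: 0.0
[281.6 218.7] ((468.749267578125, 28.594085693359375), (196.26429748535156, 29.112092971801758), 89.40975952148438)
[]
tool shift [-6.4  5.7 74.1] ee [460.5  24.9 134.1] [-180.     0.   179.9]
```

View pics/w1.png

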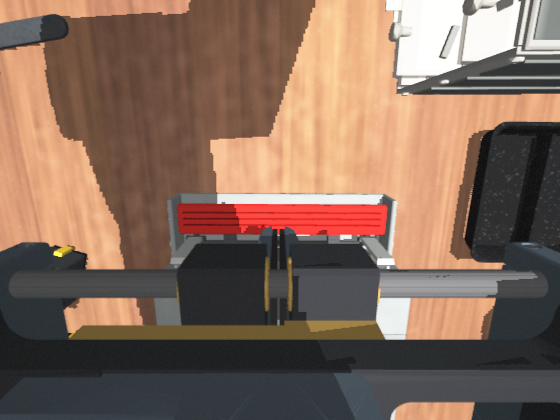

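Wrist view: the red bar is centred at (282,219), between the cheeks, and it measures 196x29 mm at z=30, which matches the text. I'll lower the fingers onto its middle.

Scaled: 40 mm is 0.8, 4.5 mm is 0.09.

```bash
echo '-0.07,0.09,0.8,0,0,0;0,0,0.8,0,0,0;0,0,0.24,0,0,0;0,0,0,0,0,0;0,0,0,0,0,0' | python3 drive.py; echo '0,0,0.06,0,0,0;0,0,0.06,0,0,0;0,0,0.06,0,0,0;0,0,0.06,0,0,0;0,0,0.04,0,0,0;0,0,0.04,0,0,0;0,0,0,0,0,0' | python3 drive.py
```

```text
time_s: 4.2
ee_pos: [464.6, 29.3, 42.4]
ee_rot: [-180.0, 0.1, 180.0]
force: [-0.2, 0.2, 0.4]
gripper_width: 0.9
gripper_force: 0.0
time_s: 4.9
ee_pos: [463.7, 29.3, 26.1]
ee_rot: [-180.0, -0.0, -180.0]
force: [-1.1, 0.6, 5.3]
gripper_width: 0.2
gripper_force: 2.9
```

```bash
echo '0,0,0,0,0,0;0,0,0,0,0,0;0,0,0,0,0,0;0,0,0,0,0,0' | python3 drive.py; python3 - <<'E'
from h import *
cv2.imwrite("pics/s1.png",env.grab_frame("scene"))
E
```

```text
time_s: 5.3
ee_pos: [463.7, 29.3, 26.3]
ee_rot: [-180.0, -0.0, -180.0]
force: [-1.8, 0.8, 5.5]
gripper_width: 0.3
gripper_force: 3.0
```

View pics/s1.png

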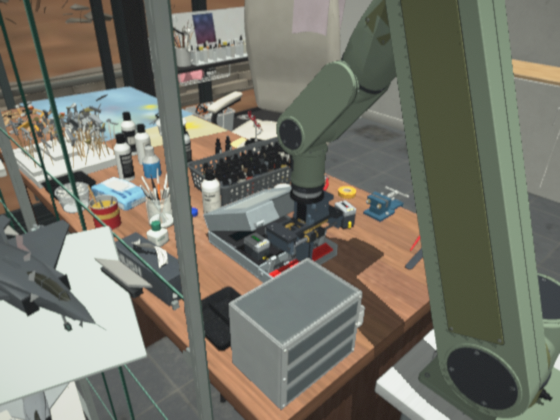

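The scene view shows the lid rising at (245,210). I'll back away towards the robot and up.

Scaled: 25 mm is 0.5, -15 mm is -0.3.

```bash
echo '0.2,0,-0.2,0,0,0;0.4,0,-0.4,0,0,0;0.5,0,-0.8,0,0,0;0.5,0,-0.9,0,0,0;0,0,-0.9,0,0,0;0,0,-0.9,0,0,0;0,0,-0.3,0,0,0;0,0,0,0,0,0' | python3 drive.py 85 ; echo '0,0,0,0,0,0;0,0,0,0,0,0;0,0,0,0,0,0;0,0,0,0,0,0' | python3 drive.py; python3 - <<'E'
from h import *
np.save("pics/w2m.npy",env.camera_model("wrist"),allow_pickle=True)
cv2.imwrite("pics/w2.png",env.grab_frame("wrist"))
E
```

```text
time_s: 6.15
ee_pos: [385.4, 29.4, 247.3]
ee_rot: [180.0, 0.4, -180.0]
force: [-0.0, 0.4, -0.5]
gripper_width: 61.7
gripper_force: 0.0
time_s: 6.55
ee_pos: [384.2, 29.3, 243.6]
ee_rot: [-180.0, -0.1, -180.0]
force: [-0.1, -0.1, -0.3]
gripper_width: 84.7
gripper_force: 0.0
```

View pics/w2.png

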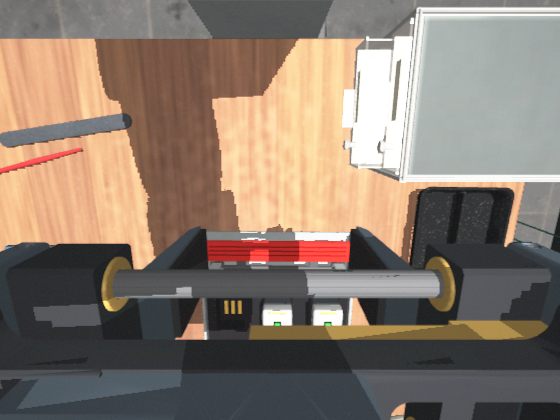

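The wrist view shows the open safe: the empty right bay with its gold contacts at (233,307), and charged packs in the middle (277,325) and left (326,325) bays. The tray is at the right. I'll move further out to measure the bays and caps.

```bash
echo '-0.6,0,-0.4,0,0,0;-0.7,0,-0.4,0,0,0;-0.7,0,-0.4,0,0,0;-0.7,0,-0.1,0,0,0;-0.7,0,0,0,0,0;-0.7,0,0,0,0,0;-0.6,0,0,0,0,0;0,0,0,0,0,0' | python3 drive.py;  echo '0,0,0,0,0,0;0,0,0,0,0,0' | python3 drive.py; python3 - <<'E'
from h import *
np.save("pics/w3m.npy",env.camera_model("wrist"),allow_pickle=True)
cv2.imwrite("pics/w3.png",env.grab_frame("wrist"))
E
```

```text
time_s: 7.4
ee_pos: [622.6, 29.3, 307.0]
ee_rot: [-180.0, -0.1, 180.0]
force: [0.5, -0.7, -0.5]
gripper_width: 85.1
gripper_force: 0.0
time_s: 7.6
ee_pos: [618.8, 29.4, 309.5]
ee_rot: [-180.0, -0.1, -180.0]
force: [-0.6, 0.3, 0.3]
gripper_width: 85.1
gripper_force: 0.0
```

View pics/w3.png

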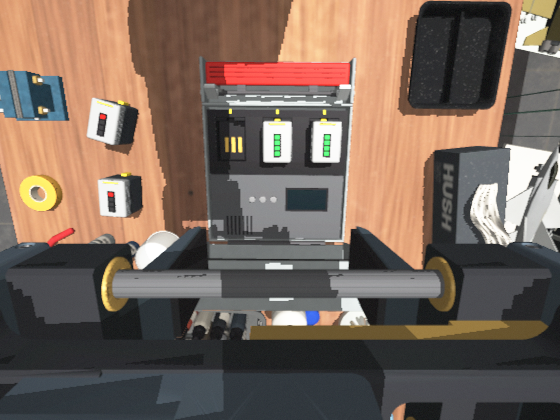

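Now everything is in view: full packs at (277,143) and (326,143), the empty bay at (231,143), flats at (106,121) and (116,197), and the tray at (460,55). I'll take a second view from 60 mm to the side for heights.

Scaled: -30 mm is -0.6.

```bash
echo '0,-0.6,0,0,0,0;0,-0.6,0,0,0,0;0,0,0,0,0,0;0,0,0,0,0,0;0,0,0,0,0,0' | python3 drive.py; cat > meas.py <<'E'
from h import *
def caps(im):
    h=cv2.cvtColor(im,cv2.COLOR_BGR2HSV);w=(h[...,1]<50)&(h[...,2]>140)
    w[235:]=0; w[:90]=0; w[:,420:]=0
    w=cv2.morphologyEx(w.astype(np.uint8),cv2.MORPH_CLOSE,np.ones((9,9)))
    out=[]
    for c in blobs(w,500):
        if cv2.contourArea(c)<2200: out.append(c)
    return sorted(out,key=lambda c:c[:,0,0].mean())
def tray(im):
    g=cv2.cvtColor(im,cv2.COLOR_BGR2GRAY);q=(g<70);q[:,:395]=0;q[130:]=0
    return blobs(q,3000)
def green(im):
    h=cv2.cvtColor(im,cv2.COLOR_BGR2HSV);q=(abs(h[...,0].astype(int)-65)<15)&(h[...,1]>120)&(h[...,2]>80);q[235:]=0
    return q
E
python3 - <<'E'
from meas import *
np.save("pics/w4m.npy",env.camera_model("wrist"),allow_pickle=True)
cv2.imwrite("pics/w4.png",env.grab_frame("wrist"))
V=[(np.load(f"pics/w{k}m.npy",allow_pickle=True).item(),cv2.imread(f"pics/w{k}.png")) for k in (3,4)]
for m,im in V:
    print("---",m["T"][:3,3])
    for c in caps(im): print("cap",cv2.minAreaRect(c)[0],"z60",rect(m,c,60),"z70",rect(m,c,70)[0])
    for c in blobs(red(im),20)[:5]: print("red",cv2.minAreaRect(c)[0],rect(m,c,30))
    for c in tray(im): print("tray",rect(m,c,26))
    for c in blobs(yel(im),6): print("yel",cv2.minAreaRect(c)[0],plane(m,cv2.minAreaRect(c)[0],20)[:2],plane(m,cv2.minAreaRect(c)[0],33)[:2])
    for c in blobs(cv2.dilate(green(im).astype(np.uint8),np.ones((5,5))),40): print("green",cv2.minAreaRect(c)[0])
E
```

```text
time_s: 8.15
ee_pos: [619.2, -29.8, 310.1]
ee_rot: [180.0, 0.0, -180.0]
force: [-0.5, -0.0, 0.5]
gripper_width: 85.0
gripper_force: 0.0
--- [547.8  29.1 481.3]
cap (102.85135650634766, 120.89189147949219) z60 ((533.600341796875, -202.8968505859375), (37.91771697998047, 53.80659103393555), 73.06488037109375) z70 (533.9362182617188, -197.389892578125)
cap (112.5, 197.0) z60 ((637.5104370117188, -204.43692016601562), (39.67345428466797, 54.6737174987793), 85.8830337524414) z70 (635.3798217773438, -198.89340209960938)
cap (277.0, 141.5) z60 ((560.1638793945312, 28.247352600097656), (54.04939270019531, 38.3752326965332), 0.06445491313934326) z70 (559.869140625, 28.267719268798828)
red (277.431884765625, 73.3788833618164) ((469.538330078125, 28.753631591796875), (196.64637756347656, 28.88543701171875), 89.40293884277344)
red (60.10017013549805, 235.8848876953125) ((705.2352294921875, -311.6059265136719), (10.560869216918945, 47.8979606628418), 31.561717987060547)
tray ((447.9107666015625, 274.1716613769531), (125.18328857421875, 134.1541290283203), 89.20846557617188)
yel (125.5384597778320
[... 1029 characters left out ...]
4602814912796) z70 (559.3350830078125, 27.694292068481445)
red (278.0, 72.0) ((468.6130676269531, -29.886791229248047), (27.859426498413086, 79.59647369384766), 0.11739922314882278)
red (336.5006408691406, 83.45272064208984) ((482.9729309082031, 51.49215316772461), (134.43374633789062, 2.578686475753784), 89.39015197753906)
red (96.04405212402344, 236.43264770507812) ((707.1476440429688, -314.6061096191406), (5.379472732543945, 49.56492233276367), 29.466094970703125)
tray ((447.7923583984375, 273.55780029296875), (133.51341247558594, 127.67282104492188), 0.06348579376935959)
yel (165.0, 173.5) [ 609.5 -201.1] [ 607.8 -196.3]
green (321.5, 144.0)
green (371.19915771484375, 144.01327514648438)
```

```bash
python3 - <<'E'
from meas import *
M=[np.load(f"pics/w{k}m.npy",allow_pickle=True).item() for k in (3,4)]
for a,b in (((276.5,145),(321.5,144)),((326.5,145),(371.2,144)),((102.85,120.9),(147.85,120.2)),((112.5,197),(152.5,196.4))): print(tri(ray(M[0],a),ray(M[1],b)))
w2=np.load("pics/w2m.npy",allow_pickle=True).item();t=env.camera_model("top")
print("cabinet",tri(ray(w2,(403,178)),ray(t,(224,302))))
im=cv2.imread("pics/w3.png");m=M[0];h=cv2.cvtColor(im,cv2.COLOR_BGR2HSV);w=(h[...,1]<50)&(h[...,2]>140)
w=cv2.morphologyEx(w[:, 305:345].astype(np.uint8),cv2.MORPH_CLOSE,np.ones((9,9)))
for c in blobs(w,300): c=c+np.array([305,0]); print(cv2.minAreaRect(c),rect(m,c,70))
g=cv2.cvtColor(im,cv2.COLOR_BGR2GRAY)[100:180,200:256]; cv2.imwrite("pics/crop.png",np.hstack([cv2.resize(im[50:240,190:360],None,fx=3,fy=3,interpolation=cv2.INTER_CUBIC)]))
p=env.camera_model("wrist")
for c in (40.5/2,): 
  for dx,dy in ((-28.25,20.25),(28.25,20.25),(28.25,-20.25),(-28.25,-20.25)): print(proj(m,(559.2+dx,-37.7+dy,33)))
E
```

```text
(array([563.6,  27.7,  73.2]), np.float64(0.5314257436361592))
(array([563.5,  93.7,  71. ]), np.float64(0.5650011119315628))
(array([ 533.4, -200.9,   64. ]), np.float64(0.047704045437917696))
(array([ 640.7, -215.3,   40.2]), np.float64(0.11402846344215162))
cabinet (array([354.5, 135.3, 153.5]), np.float64(8.174299799253829))
((324.5, 250.5), (149.0, 39.0), 90.0) ((720.8662109375, 97.72642517089844), (234.77264404296875, 55.989559173583984), 3.1990609169006348)
((328.0, 141.5), (41.0, 32.0), 90.0) ((559.7172241210938, 95.87633514404297), (53.70503234863281, 42.72454071044922), 1.6838269233703613)
((324.5, 95.0), (20.0, 39.0), 90.0) ((501.7841491699219, 89.04547119140625), (23.911178588867188, 50.247894287109375), 0.0803242102265358)
[244.7 120. ]
[245.7 160.4]
[218.  160.4]
[216. 120.]
```

View pics/crop.png

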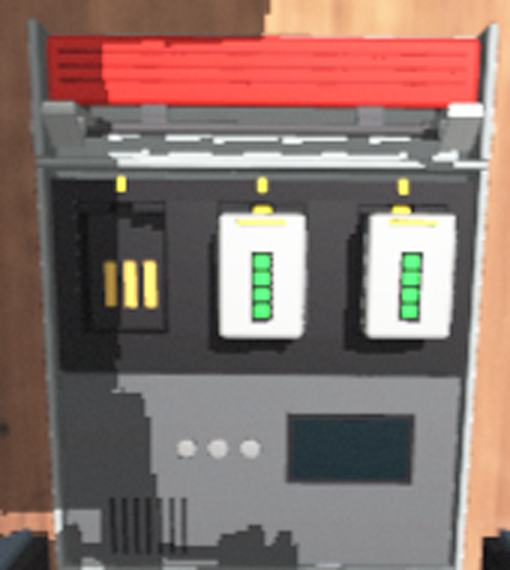

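The crop shows the bay_0 rim spanning about (217..246, 118..161), which agrees with my prediction within about 1 mm. The rib marks and pack ribs face the bar. I'll grasp the left charged pack first.

Scaled: 45 mm is 0.9, 31 mm is 0.62, 0.6 degrees is 0.12.

```bash
echo '0.3,0.62,0.2,0,0,0.12;0.3,0.62,0.2,0,0,0;0.3,0.62,0.2,0,0,0;0.28,0.62,0.2,0,0,0;0,0,0.9,0,0,0;0,0,0.9,0,0,0;0,0,0.9,0,0,0;0,0,0.7,0,0,0' | python3 drive.py 58; echo '0,0,0,0,0,0;0,0,0,0,0,0' | python3 drive.py; python3 - <<'E'
from h import *
go([560.3,94.3,44])
E
```

```text
time_s: 9.0
ee_pos: [560.2, 94.8, 97.4]
ee_rot: [-180.0, -0.1, 179.5]
force: [-0.2, -0.3, -0.5]
gripper_width: 58.1
gripper_force: 0.0
time_s: 9.2
ee_pos: [562.0, 94.5, 100.3]
ee_rot: [180.0, 0.0, 179.5]
force: [1.0, -0.6, 1.4]
gripper_width: 57.9
gripper_force: 0.0
tool shift [ 1.7 -0.2 56.3] ee [562.   94.5 100.3] [180.    0.  179.5]
```

```bash
echo '0.03,0,0.6,0,0,0;0,0,0.3,0,0,0;0,0,0.2,0,0,0;0,0,0,0,0,0;0,0,0,0,0,0' | python3 drive.py; echo '0,0,0,0,0,0;0,0,0,0,0,0;0,0,0,0,0,0;0,0,0,0,0,0;0,0,0,0,0,0' | python3 drive.py 30 30
```

```text
time_s: 9.7
ee_pos: [561.5, 94.1, 46.3]
ee_rot: [180.0, 0.2, 179.4]
force: [0.0, -0.3, 0.1]
gripper_width: 57.9
gripper_force: 0.0
time_s: 10.2
ee_pos: [560.6, 93.8, 45.3]
ee_rot: [180.0, 0.1, 179.4]
force: [-0.2, -0.5, 5.1]
gripper_width: 37.8
gripper_force: 30.0
```

Scaled: -15 mm is -0.3, -10 mm is -0.2.

```bash
echo '0,0,-0.1,0,0,0;0,0,-0.2,0,0,0;0,0,-0.3,0,0,0;0,0,-0.6,0,0,0;0,0,-0.8,0,0,0;0,0,-0.3,0,0,0;0,0,0,0,0,0' | python3 drive.py; python3 - <<'E'
from meas import *
it=env.grab_frame("top");m=env.camera_model("top");g=cv2.cvtColor(it,cv2.COLOR_BGR2GRAY)
for c in blobs(g<60,300):
    p=c.reshape(-1,2).mean(0)
    if 140<p[0]<215 and 225<p[1]<300: print("tray",p,rect(m,c,26))
go([448,303,150])
E
```

```text
time_s: 10.9
ee_pos: [561.5, 94.1, 162.7]
ee_rot: [179.9, 0.3, 179.4]
force: [0.1, 0.6, -1.9]
gripper_width: 37.9
gripper_force: 30.0
tray [172.3 265.3] ((450.81756591796875, 280.24517822265625), (111.40034484863281, 130.3580322265625), 89.50350189208984)
tool shift [114.4 207.9  10.5] ee [560.2  93.9 160.6] [180.    0.1 179.4]
```

Scaled: 35 mm is 0.7, 19 mm is 0.38.

```bash
echo '0.38,0.7,0,0,0,0;0.38,0.7,0,0,0,0;0.38,0.7,0,0,0,0;0.38,0.7,0,0,0,0;0.38,0.7,0,0,0,0;0.34,0.66,0.2,0,0,0;0,0,0,0,0,0;0,0,0,0,0,0' | python3 drive.py;python3 - <<'E'
from meas import *
m=env.camera_model("wrist");im=env.grab_frame("wrist");cv2.imwrite("pics/w5.png",im)
g=cv2.cvtColor(im,cv2.COLOR_BGR2GRAY)
go([448,302.5,100])
E
```

```text
time_s: 11.75
ee_pos: [448.9, 302.7, 147.8]
ee_rot: [-179.8, -0.2, 179.5]
force: [0.2, 1.0, -2.2]
gripper_width: 37.7
gripper_force: 30.0
tool shift [ 1.6  0.4 48.4] ee [449.7 302.2 148.4] [-179.9   -0.1  179.4]
```

View pics/w5.png

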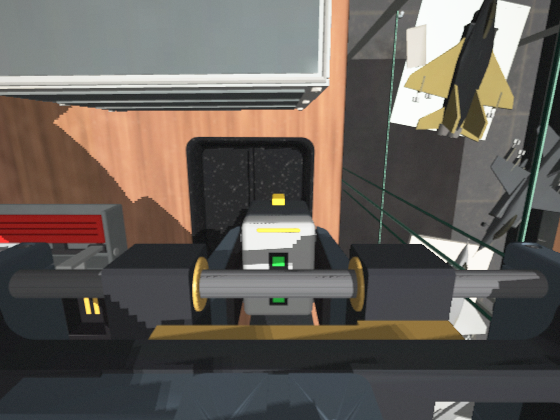

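The wrist view shows the pack held over the tray. The tray's outer edges are at columns 188 and 314, the divider at 251, and the near edge at row 138.

```bash
python3 - <<'E'
from meas import *
m=env.camera_model("wrist")
for p,z in (((188,200),26),((314,200),26),((251,180),20),((251,138),26)): print(p,plane(m,p,z))
E
```

```text
(188, 200) [442.6 213.   26. ]
(314, 200) [443.6 337.8  26. ]
(251, 180) [424.1 275.5  20. ]
(251, 138) [383.4 277.2  26. ]
```

```bash
echo '0,0.01,0.6,0,0,0;0,0,0.6,0,0,0;0,0,0.5,0,0,0;0,0,0.2,0,0,0;0,0,0.1,0,0,0;0,0,0,0,0,0' | python3 drive.py; echo '0,0,0.04,0,0,0;0,0,0.04,0,0,0;0,0,0.04,0,0,0;0,0,0.04,0,0,0;0,0,0,0,0,0' | python3 drive.py
```

```text
time_s: 12.4
ee_pos: [450.9, 303.1, 49.7]
ee_rot: [-180.0, 0.0, 179.4]
force: [-0.0, 0.2, -1.4]
gripper_width: 37.7
gripper_force: 30.0
time_s: 12.9
ee_pos: [450.1, 303.4, 41.5]
ee_rot: [-180.0, -0.0, 179.4]
force: [0.4, -0.3, -1.5]
gripper_width: 37.9
gripper_force: 30.0
```

Scaled: 1 mm is 0.02, 0.5 mm is 0.01.

```bash
echo '0,0,0.02,0,0,0;0,0,0.02,0,0,0;0,0,0.02,0,0,0;0,0,0.01,0,0,0;0,0,0,0,0,0' | python3 drive.py
```

```text
time_s: 13.4
ee_pos: [450.3, 303.4, 38.0]
ee_rot: [-180.0, -0.0, 179.4]
force: [0.0, -0.5, -2.3]
gripper_width: 37.6
gripper_force: 30.0
```

Scaled: 1 mm is 0.02.

```bash
echo '0,0,0.02,0,0,0;0,0,0.02,0,0,0;0,0,0,0,0,0;0,0,0,0,0,0' | python3 drive.py
```

```text
time_s: 13.8
ee_pos: [450.4, 303.5, 37.6]
ee_rot: [180.0, 0.0, 179.4]
force: [-1.7, -1.2, 9.3]
gripper_width: 37.6
gripper_force: 30.0
```

```bash
echo '0,0,-0.01,0,0,0;0,0,0,0,0,0;0,0,0,0,0,0;0,0,-0.4,0,0,0;0,0,-0.8,0,0,0;0,0,-0.9,0,0,0;-0.28,-0.68,0,0,0,0;-0.28,-0.68,0,0,0,0' | python3 drive.py 50; echo '-0.28,-0.68,0,0,0,0;-0.28,-0.68,0,0,0,0;-0.28,-0.68,0,0,0,0;-0.28,-0.68,0,0,0,0;-0.28,-0.68,0,0,0,0;-0.24,-0.72,0,0,0,0;0,0,0,0,0,0;0,0,0,0,0,0' | python3 drive.py 56;python3 - <<'E'
from meas import *
go([559.8,28.2,45])
E
```

```text
time_s: 14.6
ee_pos: [478.6, 235.5, 143.3]
ee_rot: [179.9, 0.2, 179.6]
force: [0.3, 0.4, -0.4]
gripper_width: 49.7
gripper_force: 0.0
time_s: 15.4
ee_pos: [557.4, 27.8, 141.3]
ee_rot: [180.0, -0.0, 179.3]
force: [-0.6, 0.2, 0.5]
gripper_width: 56.1
gripper_force: 0.0
tool shift [-2.5  0.3 96.3] ee [557.4  27.8 141.3] [180.   -0.  179.3]
```

```bash
echo '-0.05,0,0.8,0,0,0;0,0,0.6,0,0,0;0,0,0.3,0,0,0;0,0,0.2,0,0,0;0,0,0,0,0,0;0,0,0,0,0,0' | python3 drive.py; echo '0,0,0,0,0,0;0,0,0,0,0,0;0,0,0,0,0,0;0,0,0,0,0,0;0,0,0,0,0,0' | python3 drive.py 30 30;  echo '0,0,-0.1,0,0,0;0,0,-0.2,0,0,0;0,0,-0.3,0,0,0;0,0,-0.6,0,0,0;0,0,-0.8,0,0,0;0,0,-0.1,0,0,0;0,0,0,0,0,0' | python3 drive.py
```

```text
time_s: 16.0
ee_pos: [560.4, 29.0, 47.3]
ee_rot: [180.0, 0.1, 179.5]
force: [-0.3, 0.0, 0.6]
gripper_width: 56.1
gripper_force: 0.0
time_s: 16.5
ee_pos: [560.5, 28.3, 47.5]
ee_rot: [180.0, 0.1, 179.4]
force: [-0.7, -0.4, 6.1]
gripper_width: 38.0
gripper_force: 30.0
time_s: 17.2
ee_pos: [560.4, 28.3, 153.0]
ee_rot: [180.0, 0.1, 179.4]
force: [0.4, -0.6, -2.3]
gripper_width: 37.8
gripper_force: 30.0
```

Scaled: 37 mm is 0.74, 36 mm is 0.72.

```bash
echo '0.4,0.72,0,0,0,0;0.4,0.72,0,0,0,0;0.4,0.72,0,0,0,0;0.4,0.72,0,0,0,0;0.3,0.72,0,0,0,0;0.26,0.74,0,0,0,0;0,0,0,0,0,0;0,0,0,0,0,0' | python3 drive.py;python3 - <<'E'
from meas import *
m=env.camera_model("wrist");im=env.grab_frame("wrist");cv2.imwrite("pics/w6.png",im)
go([450,247.5,100])
E
```

```text
time_s: 18.0
ee_pos: [452.8, 246.4, 150.0]
ee_rot: [-179.9, -0.2, 179.5]
force: [-0.8, -0.5, -3.0]
gripper_width: 37.8
gripper_force: 30.0
tool shift [ 3.2  1.8 50.2] ee [453.3 245.7 150.2] [-179.9   -0.2  179.5]
```

View pics/w6.png

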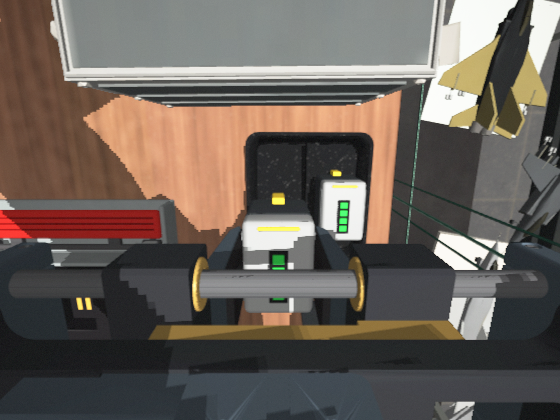

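The first pack stands upright in the left compartment at (342,210). The tray edges are at columns 246 and 373, so the tray hasn't moved. I'll lower the second pack.

```bash
python3 - <<'E'
from meas import *
m=env.camera_model("wrist")
for p,z in (((246,190),26),((373,190),26),((304,165),20),((342.5,210),63),((320,210),63)): print(p,plane(m,p,z))
E
echo '0.06,0.04,0.6,0,0,0;0,0,0.6,0,0,0;0,0,0.6,0,0,0;0,0,0.2,0,0,0;0,0,0.1,0,0,0;0,0,0,0,0,0;0,0,0,0,0,0' | python3 drive.py
```

```text
(246, 190) [436.9 214.1  26. ]
(373, 190) [438.  339.6  26. ]
(304, 165) [413.5 271.7  20. ]
(342.5, 210) [448.7 302.4  63. ]
(320, 210) [448.5 282.6  63. ]
time_s: 18.75
ee_pos: [452.3, 248.6, 47.7]
ee_rot: [179.9, 0.1, 179.4]
force: [-0.5, -0.9, -1.6]
gripper_width: 37.9
gripper_force: 30.0
```

Scaled: 2 mm is 0.04, 1 mm is 0.02.

```bash
echo '0,0,0.04,0,0,0;0,0,0.04,0,0,0;0,0,0.02,0,0,0;0,0,0.02,0,0,0;0,0,0,0,0,0;0,0,0,0,0,0' | python3 drive.py; echo '0,0,0.02,0,0,0;0,0,0.02,0,0,0;0,0,0,0,0,0' | python3 drive.py
```

```text
time_s: 19.35
ee_pos: [451.3, 248.5, 41.1]
ee_rot: [180.0, 0.0, 179.4]
force: [-0.3, -0.9, 3.1]
gripper_width: 37.9
gripper_force: 30.0
time_s: 19.65
ee_pos: [451.9, 248.6, 40.7]
ee_rot: [180.0, 0.1, 179.4]
force: [-2.4, -2.1, 16.6]
gripper_width: 37.9
gripper_force: 30.0
```

```bash
echo '0,0,-0.03,0,0,0;0,0,0,0,0,0;0,0,0,0,0,0;0,0,-0.3,0,0,0;0,0,-0.6,0,0,0;0,0,-0.8,0,0,0;0,0,-0.9,0,0,0;0,0,-0.9,0,0,0' | python3 drive.py 43; echo '-0.28,-0.94,-0.1,0,0,0;-0.28,-0.94,-0.1,0,0,0;-0.28,-0.94,-0.1,0,0,0;-0.28,-0.94,-0.1,0,0,0;-0.28,-0.94,-0.1,0,0,0;-0.28,-0.94,-0.1,0,0,0;0,-0.8,-0.1,0,0,0;0,-0.8,-0.1,0,0,0' | python3 drive.py 70; echo '0,-0.6,0,0,0,0;0,0,0,0,0,0;0,0,0,0,0,0' | python3 drive.py; python3 - <<'E'
from meas import *
m=env.camera_model("wrist");im=env.grab_frame("wrist");cv2.imwrite("pics/w7.png",im);np.save("pics/w7m.npy",m,allow_pickle=True)
go([534,-202,100])
t=env.grab_frame("top");tm=env.camera_model("top")
for c in blobs(white(t),150):
    p=c.reshape(-1,2).mean(0)
    if 130<p[0]<400 and 160<p[1]<300: print("cap",p,rect(tm,c,60))
E
```

```text
time_s: 20.45
ee_pos: [450.8, 248.3, 216.2]
ee_rot: [-180.0, -0.1, 179.4]
force: [0.9, -0.4, 0.3]
gripper_width: 43.1
gripper_force: 0.0
time_s: 21.25
ee_pos: [531.4, -116.3, 254.6]
ee_rot: [180.0, -0.1, 179.4]
force: [0.0, 0.1, -0.8]
gripper_width: 69.6
gripper_force: 0.0
time_s: 21.55
ee_pos: [530.9, -144.6, 254.5]
ee_rot: [179.9, -0.1, 179.3]
force: [0.4, 0.4, -0.9]
gripper_width: 70.3
gripper_force: 0.0
tool shift [ -3.8 -58.3 154.5] ee [ 531.  -143.8  254.6] [179.9  -0.1 179.4]
cap [273.2 201.3] ((599.21337890625, 32.009788513183594), (244.8335418701172, 298.8656005859375), 89.5849609375)
cap [370.7 202. ] ((575.1572265625, -249.19927978515625), (154.7127227783203, 155.1916961669922), 74.62158203125)
cap [155.8 175.7] ((678.57080078125, 324.268798828125), (120.82414245605469, 47.73339080810547), 11.90113639831543)
cap [181.9 262.9] ((452.00848388671875, 251.53746032714844), (38.00177001953125, 50.77427291870117), 89.47370910644531)
cap [160.7 263.4] ((449.9543762207031, 305.0085144042969), (37.9593391418457, 50.73134231567383), 89.47289276123047)
```

View pics/w7.png

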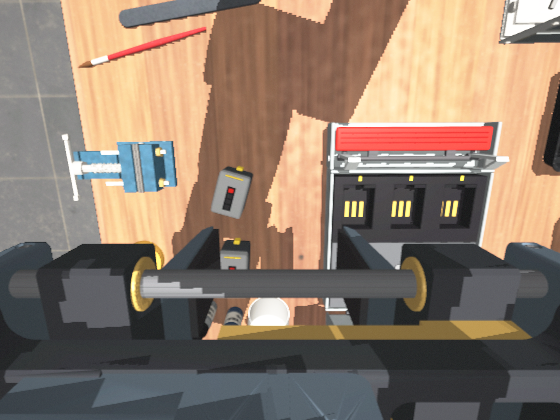

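Both charged packs stand in the tray. Flat A is at (232,192), yawed, with its rib towards the robot at (238,169). Flat B is at (235,258). All the bays are empty, with their contacts at (354,208), (401,208) and (449,208).

```bash
python3 - <<'E'
from meas import *
m=np.load("pics/w7m.npy",allow_pickle=True).item();im=cv2.imread("pics/w7.png")
h=cv2.cvtColor(im,cv2.COLOR_BGR2HSV)
print(h[180,225],h[200,222],h[150,300],h[250,225])
q=(h[...,1]<60)&(h[...,2]>60);q[:160]=0;q[222:]=0;q[:,:195]=0;q[:,265:]=0
q=cv2.morphologyEx(q.astype(np.uint8),cv2.MORPH_CLOSE,np.ones((9,9)))
for c in blobs(q,300): print(cv2.minAreaRect(c),rect(m,c,60))
for c in blobs(yel(im),4): print("yel",cv2.minAreaRect(c)[0],plane(m,cv2.minAreaRect(c)[0],20))
for x in (-37.7,28.2,94.2):
  print([proj(m,(559.3+a,x+b,33)) for a,b in ((-28,-20),(28,20))])
cv2.imwrite("pics/crop2.png",cv2.resize(im[120:250,320:500],None,fx=4,fy=4,interpolation=cv2.INTER_CUBIC))
E
```

```text
[ 60   2 166] [ 30   2 164] [ 16  82 252] [80  8 91]
((230.59999084472656, 191.79998779296875), (33.15279006958008, 48.23818588256836), 15.255120277404785) ((530.2913208007812, -202.08682250976562), (39.9186897277832, 60.55066680908203), 73.08443450927734)
yel (236.800048828125, 240.90003967285156) [ 608.1 -203.2   20. ]
yel (239.0, 168.0) [ 505.3 -195.7   20. ]
[array([343.9, 187.9]), array([371.5, 228.3])]
[array([394.1, 187.3]), array([420.1, 227.7])]
[array([444.5, 186.8]), array([468.7, 227.2])]
```

View pics/crop2.png

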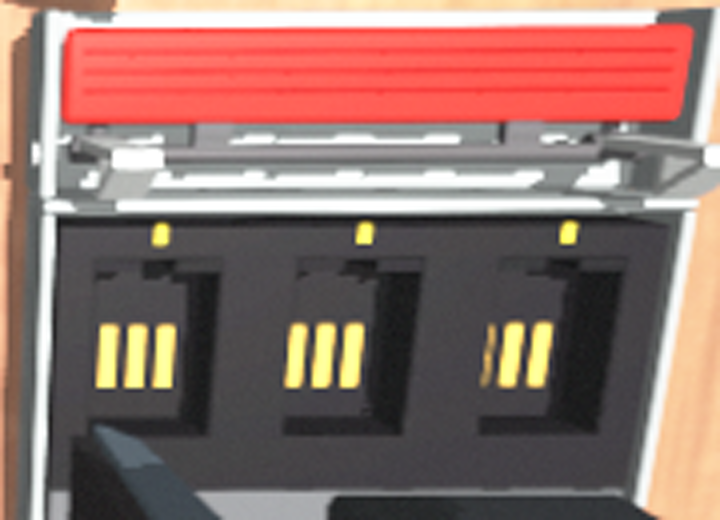

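The rims of all three bays match the predicted positions to under 1 mm. I'll go for flat A.

Units first: shifts go in shares of 50 mm and turns go in units of 5 degrees. So 10 mm is 0.2, -3 mm is -0.06, 8.2 degrees is 1.64.

```bash
echo '-0.06,-0.6,0.2,0,0,0;-0.01,-0.58,0.4,0,0,0;0,0,0.6,0,0,1.64;0,0,0.9,0,0,1.64;0,0,0.9,0,0,0;0,0,0.4,0,0,0;0,0,0,0,0,0;0,0,0,0,0,0' | python3 drive.py 60; python3 - <<'E'
from meas import *
go([533.7,-202.7,35])
m=env.camera_model("wrist");im=env.grab_frame("wrist");cv2.imwrite("pics/w8.png",im)
E
```

```text
time_s: 22.45
ee_pos: [534.9, -202.6, 85.7]
ee_rot: [-180.0, 0.0, 163.1]
force: [0.0, -0.9, 1.1]
gripper_width: 60.2
gripper_force: 0.0
tool shift [ 1.1 -0.4 50.7] ee [ 534.9 -202.6   85.7] [-180.     0.   163.1]
```

View pics/w8.png

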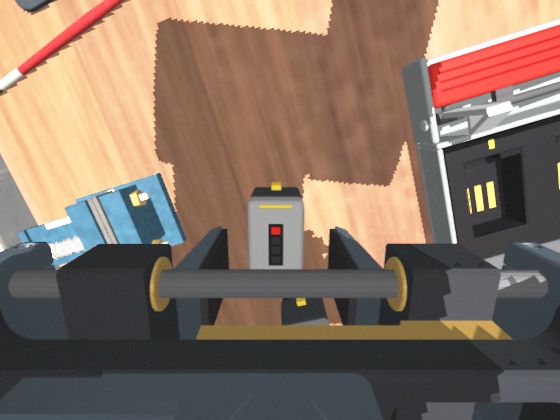

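The pack is squarely between the fingers (cap centre column 277, rib towards the robot at (276,187)). Now I'll descend and grip.

```bash
echo '0.02,0,0.5,0,0,0;0,0,0.3,0,0,0;0,0,0.18,0,0,0;0,0,0,0,0,0;0,0,0,0,0,0' | python3 drive.py; echo '0,0,0,0,0,0;0,0,0,0,0,0;0,0,0,0,0,0;0,0,0,0,0,0;0,0,0,0,0,0' | python3 drive.py 30 30;  echo '0,0,-0.1,0,0,0;0,0,-0.2,0,0,0;0,0,-0.3,0,0,0;0,0,-0.6,0,0,0;0,0,-0.8,0,0,0;0,0,-0.3,0,0,0;0,0,0,0,0,-1.64;0,0,0,0,0,-1.62' | python3 drive.py; echo '0,0,0,0,0,0;0,0,0,0,0,0' | python3 drive.py; python3 - <<'E'
from meas import *
m=env.camera_model("wrist");im=env.grab_frame("wrist");cv2.imwrite("pics/w9.png",im)
for n in ("w5","w6","w9"):
    i=cv2.imread(f"pics/{n}.png")
    for c in blobs(yel(i),10):
        (u,v),s,a=cv2.minAreaRect(c)
        if 240<u<320 and 170<v<260: print(n,round(u,1),round(v,1),s,a, c[:,0].min(0),c[:,0].max(0))
E
```

```text
time_s: 23.0
ee_pos: [534.1, -203.4, 37.4]
ee_rot: [-180.0, 0.1, 163.0]
force: [-0.1, 0.6, -0.1]
gripper_width: 59.7
gripper_force: 0.0
time_s: 23.5
ee_pos: [533.4, -203.3, 36.7]
ee_rot: [-180.0, 0.1, 163.0]
force: [0.1, -0.6, 4.1]
gripper_width: 38.1
gripper_force: 30.0
time_s: 24.3
ee_pos: [533.3, -203.1, 152.5]
ee_rot: [-180.0, 0.1, 179.6]
force: [-0.9, 0.7, -3.0]
gripper_width: 37.7
gripper_force: 30.0
time_s: 24.5
ee_pos: [532.9, -203.0, 151.3]
ee_rot: [180.0, -0.0, 179.1]
force: [0.2, 0.0, -1.4]
gripper_width: 37.6
gripper_force: 30.0
w5 278.0 199.0 (10.0, 12.0) 90.0 [272 194] [284 204]
w6 278.0 198.5 (11.0, 12.0) 90.0 [272 193] [284 204]
w6 278.0 228.0 (2.0, 40.0) 90.0 [258 227] [298 229]
w9 278.0 200.5 (11.0, 12.0) 90.0 [272 195] [284 206]
w9 278.0 231.0 (2.0, 42.0) 90.0 [257 230] [299 232]
```

Scaled: -5 mm is -0.1, 41 mm is 0.82, -0.3 degrees is -0.06.

```bash
echo '-0.08,0.76,0,0,0,-0.06;-0.08,0.76,0,0,0,0;-0.08,0.76,0,0,0,0;-0.1,0.76,0,0,0,0;-0.1,0.76,0,0,0,0;-0.1,0.82,0,0,0,0;0,0,0,0,0,0;0,0,0,0,0,0' | python3 drive.py; python3 - <<'E'
from meas import *
go([559.5,28.3,75])
E
```

```text
time_s: 25.35
ee_pos: [561.8, 28.3, 150.9]
ee_rot: [-180.0, -0.0, 179.7]
force: [0.4, -0.4, -2.1]
gripper_width: 37.9
gripper_force: 30.0
tool shift [ 2.2 -0.  75.9] ee [561.8  28.3 150.9] [-180.    -0.   179.7]
```

Scaled: 40 mm is 0.8, 25 mm is 0.5, 0.3 degrees is 0.06.

```bash
echo '0.04,0,0.8,0,0,0.06;0,0,0.5,0,0,0;0,0,0.16,0,0,0;0,0,0,0,0,0;0,0,0,0,0,0' | python3 drive.py; echo '0,0,0.06,0,0,0;0,0,0.06,0,0,0;0,0,0.06,0,0,0;0,0,0.06,0,0,0;0,0,0,0,0,0' | python3 drive.py
```

```text
time_s: 25.85
ee_pos: [561.0, 27.0, 79.3]
ee_rot: [-180.0, 0.1, 179.2]
force: [0.7, 0.6, -1.9]
gripper_width: 37.8
gripper_force: 30.0
time_s: 26.35
ee_pos: [559.5, 27.7, 65.7]
ee_rot: [-180.0, -0.1, 179.3]
force: [0.3, -0.1, -0.4]
gripper_width: 38.1
gripper_force: 30.0
```

Scaled: 3 mm is 0.06, 0.3 mm is 0.006.

```bash
echo '0,0.006,0.06,0,0,0;0,0,0.06,0,0,0;0,0,0.06,0,0,0;0,0,0.06,0,0,0;0,0,0,0,0,0' | python3 drive.py
```

```text
time_s: 26.85
ee_pos: [559.5, 28.0, 53.6]
ee_rot: [-180.0, -0.1, 179.3]
force: [-1.0, -0.3, -1.3]
gripper_width: 37.9
gripper_force: 30.0
```

It's sliding in freely, so I'll push it home.

Scaled: 3 mm is 0.06, 2 mm is 0.04.

```bash
echo '0,0,0.06,0,0,0;0,0,0.04,0,0,0;0,0,0.02,0,0,0;0,0,0.02,0,0,0;0,0,0,0,0,0' | python3 drive.py; echo '0,0,0.02,0,0,0;0,0,0.02,0,0,0;0,0,0,0,0,0' | python3 drive.py
```

```text
time_s: 27.35
ee_pos: [559.8, 28.0, 47.0]
ee_rot: [-180.0, -0.0, 179.3]
force: [0.4, 1.2, -1.2]
gripper_width: 37.8
gripper_force: 30.0
time_s: 27.65
ee_pos: [560.0, 28.0, 46.6]
ee_rot: [-180.0, 0.0, 179.3]
force: [-3.1, -0.8, 7.3]
gripper_width: 38.0
gripper_force: 30.0
```

```bash
echo '0,0,0.02,0,0,0;0,0,0.02,0,0,0;0,0,0,0,0,0;0,0,0,0,0,0' | python3 drive.py; echo '0,0,-0.04,0,0,0;0,0,0,0,0,0;0,0,0,0,0,0;0,0,-0.2,0,0,0;0,0,-0.6,0,0,0;0,0,-0.9,0,0,0;0,0,-0.9,0,0,0;0,0,-0.9,0,0,0' | python3 drive.py 54; echo '0,-0.8,0,0,0,0;0,-0.8,0,0,0,0;-0.1,-0.8,0,0,0,0;-0.2,-0.8,0,0,0,0;-0.2,-0.7,0,0,0,0;-0.24,-0.6,0,0,0,0;-0.24,0,0,0,0,0;-0.24,0,0,0,0,0' | python3 drive.py 58; echo '0,0,0,0,0,0;0,0,0,0,0,0' | python3 drive.py; python3 - <<'E'
from meas import *
m=env.camera_model("wrist");im=env.grab_frame("wrist");cv2.imwrite("pics/w10.png",im);np.save("pics/w10m.npy",m,allow_pickle=True)
go([637.4,-205,150])
E
```

```text
time_s: 28.05
ee_pos: [560.1, 27.8, 46.5]
ee_rot: [-180.0, 0.1, 179.3]
force: [-6.5, -0.2, 19.5]
gripper_width: 38.0
gripper_force: 30.0
time_s: 28.85
ee_pos: [559.6, 28.0, 222.3]
ee_rot: [-180.0, 0.0, 179.3]
force: [0.6, 0.3, -0.6]
gripper_width: 54.0
gripper_force: 0.0
time_s: 29.65
ee_pos: [618.6, -198.3, 220.2]
ee_rot: [180.0, -0.0, 179.2]
force: [-0.0, 1.1, 0.4]
gripper_width: 58.1
gripper_force: 0.0
time_s: 29.85
ee_pos: [618.0, -196.9, 220.1]
ee_rot: [180.0, -0.1, 179.4]
force: [-0.4, -0.1, 0.4]
gripper_width: 58.0
gripper_force: 0.0
tool shift [-19.8  -7.9  70.2] ee [ 617.8 -196.9  220.2] [180.   -0.  179.4]
```

View pics/w10.png

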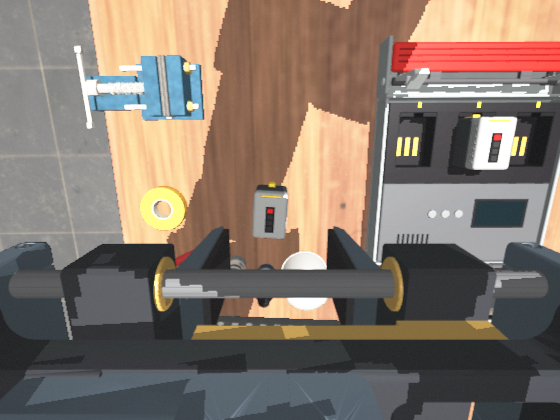

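Flat A sits home in the middle bay. Flat B is at (270,213) with its rib facing the robot, and the bottles behind it at (237,266) and (265,285) are standing.

```bash
python3 - <<'E'
from meas import *
m=np.load("pics/w10m.npy",allow_pickle=True).item();im=cv2.imread("pics/w10.png")
h=cv2.cvtColor(im,cv2.COLOR_BGR2HSV)
q=(h[...,1]<60)&(h[...,2]>60);q[:192]=0;q[245:]=0;q[:,:235]=0;q[:,300:]=0
q=cv2.morphologyEx(q.astype(np.uint8),cv2.MORPH_CLOSE,np.ones((9,9)))
for c in blobs(q,300): print(cv2.minAreaRect(c),rect(m,c,60))
for c in blobs(yel(im),4):
  p=cv2.minAreaRect(c)[0]
  if 250<p[0]<300: print("yel",p,plane(m,p,20)[:2],plane(m,p,60)[:2])
for c in blobs(red(im),8):
  p=cv2.minAreaRect(c)[0]; print("red",p,plane(m,p,60)[:2])
E
```

```text
((269.4540710449219, 214.60223388671875), (34.178672790527344, 46.542945861816406), 2.385944128036499) ((637.4949340820312, -206.6401824951172), (38.8216552734375, 54.549102783203125), 87.1925277709961)
yel (271.5, 184.0) [ 608.6 -204.5] [ 602.  -203.6]
yel (270.5233459472656, 196.12648010253906) [ 623.9 -205.9] [ 615.6 -204.9]
red (484.5, 56.5) [475.8  10.8]
red (404.05517578125, 56.33793640136719) [474.9 -69.5]
red (181.5, 257.0) [ 687.4 -310.6]
red (497.0, 136.5) [553.6  36.5]
red (269.5, 211.0) [ 632.7 -206.3]
```

```bash
echo '-0.4,-0.18,0,0,0,0.44;0,0,0.9,0,0,0;0,0,0.9,0,0,0;0,0,0.8,0,0,0;0,0,0,0,0,0;0,0,0,0,0,0' | python3 drive.py 60; python3 - <<'E'
from meas import *
go([637.4,-206,36])
E
```

```text
time_s: 30.5
ee_pos: [638.1, -206.7, 91.0]
ee_rot: [-180.0, -0.0, 177.1]
force: [-0.1, 0.2, 1.4]
gripper_width: 59.9
gripper_force: 0.0
tool shift [ 0.8  0.7 55. ] ee [ 638.1 -206.7   91. ] [-180.    -0.   177.1]
```

Scaled: 30 mm is 0.6, 15 mm is 0.3.

```bash
echo '0.016,0.014,0.6,0,0,0;0,0,0.3,0,0,0;0,0,0.18,0,0,0;0,0,0,0,0,0;0,0,0,0,0,0' | python3 drive.py; echo '0,0,0,0,0,0;0,0,0,0,0,0;0,0,0,0,0,0;0,0,0,0,0,0;0,0,0,0,0,0' | python3 drive.py 30 30;  echo '0,0,-0.1,0,0,0;0,0,-0.2,0,0,0;0,0,-0.3,0,0,0;0,0,-0.6,0,0,0;0,0,-0.8,0,0,0;0,0,-0.3,0,0,-0.44;0,0,0,0,0,0;0,0,0,0,0,0' | python3 drive.py; python3 - <<'E'
from meas import *
m=env.camera_model("wrist");im=env.grab_frame("wrist");cv2.imwrite("pics/w11.png",im)
for n in ("w6","w9","w11"):
    i=cv2.imread(f"pics/{n}.png")
    for c in blobs(yel(i),10):
        (u,v),s,a=cv2.minAreaRect(c)
        if 240<u<320 and 170<v<260: print(n,round(u,1),round(v,1),s,a, c[:,0].min(0),c[:,0].max(0))
E
```

```text
time_s: 31.0
ee_pos: [638.1, -206.5, 37.4]
ee_rot: [-180.0, 0.1, 177.1]
force: [-0.0, -0.3, -0.1]
gripper_width: 60.0
gripper_force: 0.0
time_s: 31.5
ee_pos: [637.6, -206.3, 36.7]
ee_rot: [-180.0, 0.1, 177.1]
force: [0.7, 0.9, 2.5]
gripper_width: 37.8
gripper_force: 29.9
time_s: 32.3
ee_pos: [637.0, -206.1, 151.4]
ee_rot: [-180.0, 0.0, 179.3]
force: [-0.3, 0.7, -1.3]
gripper_width: 37.8
gripper_force: 29.9
w6 278.0 198.5 (11.0, 12.0) 90.0 [272 193] [284 204]
w6 278.0 228.0 (2.0, 40.0) 90.0 [258 227] [298 229]
w9 278.0 200.5 (11.0, 12.0) 90.0 [272 195] [284 206]
w9 278.0 231.0 (2.0, 42.0) 90.0 [257 230] [299 232]
w11 278.5 231.5 (3.0, 41.0) 90.0 [258 230] [299 233]
w11 278.0 200.5 (11.0, 12.0) 90.0 [272 195] [284 206]
```

Scaled: 38 mm is 0.76, 42 mm is 0.84.

```bash
echo '0.76,0,0,0,0,0;0.76,0.2,0,0,0,0;0,0.84,0,0,0,0;0,0.84,0,0,0,0;0,0.84,0,0,0,0;0,0.84,0,0,0,0;0,0.84,0,0,0,0;0,0.84,0,0,0,0' | python3 drive.py; echo '0,0.76,0,0,0,0;0,0,0,0,0,0;0,0,0,0,0,0' | python3 drive.py; python3 - <<'E'
from meas import *
go([560.2,93.8,79])
E
```

```text
time_s: 33.15
ee_pos: [563.2, 58.2, 149.5]
ee_rot: [-180.0, -0.2, 179.3]
force: [1.0, -0.2, -1.5]
gripper_width: 38.2
gripper_force: 29.9
time_s: 33.45
ee_pos: [563.9, 95.0, 149.7]
ee_rot: [-179.9, -0.2, 179.4]
force: [0.1, -0.2, -2.2]
gripper_width: 37.6
gripper_force: 29.9
tool shift [ 3.5 -1.2 70.7] ee [563.9  95.  149.7] [-179.9   -0.2  179.4]
```

```bash
echo '0.07,-0.024,0.8,0,0,0;0,0,0.44,0,0,0;0,0,0.16,0,0,0;0,0,0,0,0,0;0,0,0,0,0,0' | python3 drive.py; echo '0,0,0.06,0,0,0;0,0,0.06,0,0,0;0,0,0.06,0,0,0;0,0,0.06,0,0,0;0,0,0,0,0,0;0,0,0,0,0,0' | python3 drive.py
```

```text
time_s: 33.95
ee_pos: [562.3, 92.9, 82.0]
ee_rot: [180.0, 0.1, 179.2]
force: [-0.5, -0.4, -1.1]
gripper_width: 37.6
gripper_force: 29.9
time_s: 34.55
ee_pos: [561.4, 93.5, 69.1]
ee_rot: [-180.0, -0.0, 179.3]
force: [-0.2, 0.3, -1.1]
gripper_width: 37.7
gripper_force: 29.9
```

```bash
echo '0.024,0.004,0.02,0,0,0;0,0,0.04,0,0,0;0,0,0.04,0,0,0;0,0,0.06,0,0,0;0,0,0.06,0,0,0;0,0,0,0,0,0' | python3 drive.py; echo '0,0,0.06,0,0,0;0,0,0.06,0,0,0;0,0,0.06,0,0,0;0,0,0.04,0,0,0;0,0,0,0,0,0' | python3 drive.py
```

```text
time_s: 35.15
ee_pos: [559.8, 93.6, 57.5]
ee_rot: [-180.0, -0.1, 179.3]
force: [1.5, 0.3, -1.3]
gripper_width: 38.0
gripper_force: 29.9
time_s: 35.65
ee_pos: [560.2, 93.7, 47.0]
ee_rot: [-180.0, -0.0, 179.3]
force: [-0.1, -0.9, -2.0]
gripper_width: 38.2
gripper_force: 29.9
```

```bash
echo '0,0,0.02,0,0,0;0,0,0.02,0,0,0;0,0,0.02,0,0,0;0,0,0.02,0,0,0;0,0,0,0,0,0' | python3 drive.py; echo '0,0,-0.04,0,0,0;0,0,0,0,0,0;0,0,0,0,0,0;0,0,-0.2,0,0,0;0,0,-0.6,0,0,0;0,0,-0.9,0,0,0;0,0,-0.9,0,0,0;0,0,-0.9,0,0,0' | python3 drive.py 54; echo '0,0,-0.9,0,0,0;0,0,-0.7,0,0,0;0,-0.68,0,0,0,0;0,-0.66,0,0,0,0;0,0,0,0,0,0;0,0,0,0,0,0' | python3 drive.py 0; python3 - <<'E'
from meas import *
t=env.grab_frame("scene"); cv2.imwrite("pics/s2.png",t)
cv2.imwrite("pics/s2c.png",cv2.resize(t[130:330,140:400],(780,600),interpolation=cv2.INTER_CUBIC))
E
```

```text
time_s: 36.15
ee_pos: [560.4, 93.7, 46.6]
ee_rot: [180.0, 0.1, 179.3]
force: [-6.9, -1.2, 20.2]
gripper_width: 37.4
gripper_force: 29.9
time_s: 36.95
ee_pos: [559.9, 93.7, 222.3]
ee_rot: [-180.0, 0.0, 179.3]
force: [0.2, 0.2, -0.6]
gripper_width: 54.0
gripper_force: 0.0
time_s: 37.55
ee_pos: [559.3, 26.5, 300.4]
ee_rot: [180.0, 0.0, 179.2]
force: [0.3, -0.6, 0.7]
gripper_width: 9.1
gripper_force: 0.0
```

View pics/s2c.png

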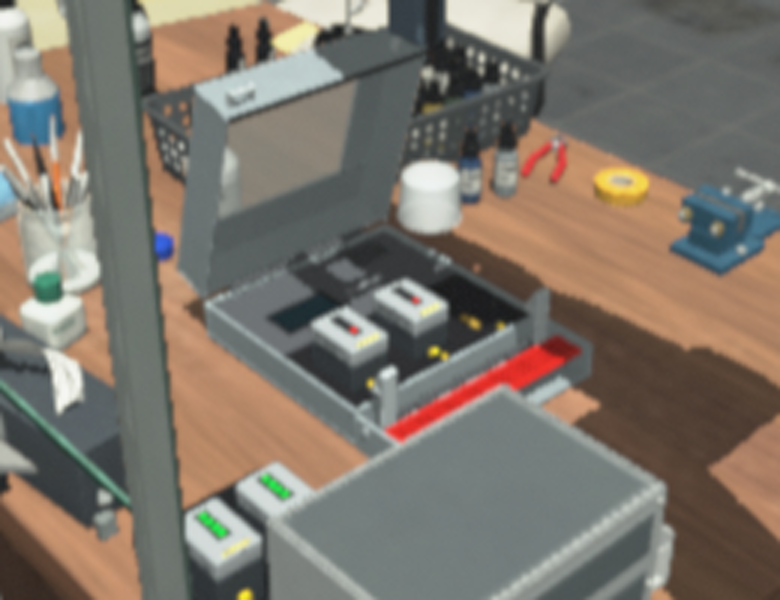

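The scene view shows both flats level in the left and middle bays, both charged packs in the tray, the bottles standing and the lid fully open. Next I'll go over the lid and pull it round from behind.

Scaled: -37 mm is -0.74, -38 mm is -0.76.

```bash
echo '-0.74,0,0,0,0,0;-0.74,0,0,0,0,0;-0.74,0,0,0,0,0;-0.74,0,0,0,0,0;-0.76,0,0,0,0,0;0,0,0,0,0,0;0,0,0,0,0,0' | python3 drive.py
```

```text
time_s: 38.3
ee_pos: [745.5, 25.8, 298.2]
ee_rot: [180.0, -0.2, 179.4]
force: [0.2, 0.5, 0.0]
gripper_width: 0.3
gripper_force: 0.0
```

Scaled: 30 mm is 0.6, 16 mm is 0.32.

```bash
echo '0,0,0.6,0,0,0;0,0,0.6,0,0,0;0,0,0.32,0,0,0;0,0,0,0,0,0;0,0,0,0,0,0' | python3 drive.py; echo '0.16,0,0,0,0,0;0.16,0,0,0,0,0;0.16,0,0,0,0,0;0.16,0,0,0,0,0;0,0,0,0,0,0' | python3 drive.py
```

```text
time_s: 38.8
ee_pos: [744.8, 25.0, 225.8]
ee_rot: [180.0, 0.1, 179.3]
force: [-0.3, -0.1, 0.3]
gripper_width: 0.7
gripper_force: 0.0
time_s: 39.3
ee_pos: [712.5, 24.9, 225.1]
ee_rot: [-180.0, 0.1, 179.3]
force: [1.7, 0.6, 0.3]
gripper_width: 0.9
gripper_force: 0.6
```

```bash
echo '0.3,0,0.06,0,0,0;0.28,0,0.08,0,0,0;0.28,0,0.1,0,0,0;0.34,0,0.16,0,0,0;0.34,0,0.16,0,0,0;0,0,0,0,0,0' | python3 drive.py; echo '0.3,0,0.2,0,0,0;0.3,0,0.22,0,0,0;0.24,0,0.28,0,0,0;0.26,0,0.28,0,0,0;0,0,0,0,0,0' | python3 drive.py
```

```text
time_s: 39.9
ee_pos: [634.4, 25.7, 196.0]
ee_rot: [-180.0, -0.1, 179.3]
force: [0.9, 0.3, 0.5]
gripper_width: 0.4
gripper_force: 0.5
time_s: 40.4
ee_pos: [579.9, 26.4, 146.0]
ee_rot: [-180.0, -0.2, 179.3]
force: [-0.4, -0.7, 1.0]
gripper_width: 0.6
gripper_force: 0.6
```

Scaled: 15 mm is 0.3, 14 mm is 0.28.

```bash
echo '0.2,0,0.28,0,0,0;0.18,0,0.3,0,0,0;0.12,0,0.24,0,0,0;0.1,0,0.24,0,0,0;0,0,0,0,0,0' | python3 drive.py; echo '0.04,0,0.08,0,0,0;0,0,0.08,0,0,0;0,0,0.06,0,0,0;0,0,0.04,0,0,0;0,0,0,0,0,0' | python3 drive.py
```

```text
time_s: 40.9
ee_pos: [552.4, 26.8, 94.0]
ee_rot: [-180.0, 0.0, 179.3]
force: [0.4, 0.7, 2.1]
gripper_width: 0.3
gripper_force: 1.0
time_s: 41.4
ee_pos: [548.8, 26.8, 81.2]
ee_rot: [-180.0, -0.1, 179.3]
force: [-3.2, -0.2, 5.5]
gripper_width: 0.5
gripper_force: 2.5
```

Scaled: 1 mm is 0.02.

```bash
echo '0,0,0.02,0,0,0;0,0,0.02,0,0,0;0,0,0,0,0,0;0,0,0,0,0,0' | python3 drive.py
```

```text
time_s: 41.8
ee_pos: [548.6, 26.8, 80.5]
ee_rot: [-180.0, -0.1, 179.3]
force: [-5.9, -0.2, 12.6]
gripper_width: 0.7
gripper_force: 6.0
```

```bash
echo '0,0,0.02,0,0,0;0,0,0,0,0,0;0,0,0,0,0,0;0,0,-0.06,0,0,0;0,0,-0.08,0,0,0;0,0,-0.2,0,0,0;0,0,0,0,0,0' | python3 drive.py; echo '0,0,-0.8,0,0,0;0,0,-0.8,0,0,0;0.4,0,-0.8,0,0,0;0.8,0,-0.4,0,0,0;0.8,0,0,0,0,0;0.8,0,0,0,0,0;0.8,-0.4,0,0,0,0;0,-0.8,0,0,0,0' | python3 drive.py; echo '0,-0.9,0,0,0,0;0,-0.9,0,0,0,0;0,-0.9,0,0,0,0;0,-0.9,0,0,0,0;0,0,0,0,0,0;0,0,0,0,0,0;0,0,0,0,0,0' | python3 drive.py; python3 - <<'E'
from meas import *
t=env.grab_frame("scene"); cv2.imwrite("pics/s3c.png",cv2.resize(t[130:330,140:400],(780,600),interpolation=cv2.INTER_CUBIC))
E
```

```text
time_s: 42.5
ee_pos: [550.5, 26.9, 96.3]
ee_rot: [180.0, 0.2, 179.3]
force: [-0.6, -0.5, 0.2]
gripper_width: 0.6
gripper_force: 0.0
time_s: 43.3
ee_pos: [364.0, -29.6, 234.9]
ee_rot: [179.9, -0.1, 179.6]
force: [1.3, 0.1, -0.0]
gripper_width: 0.1
gripper_force: 0.0
time_s: 44.0
ee_pos: [366.4, -210.1, 234.9]
ee_rot: [180.0, -0.0, 179.3]
force: [0.3, 0.5, -0.9]
gripper_width: 0.3
gripper_force: 0.0
```

View pics/s3c.png

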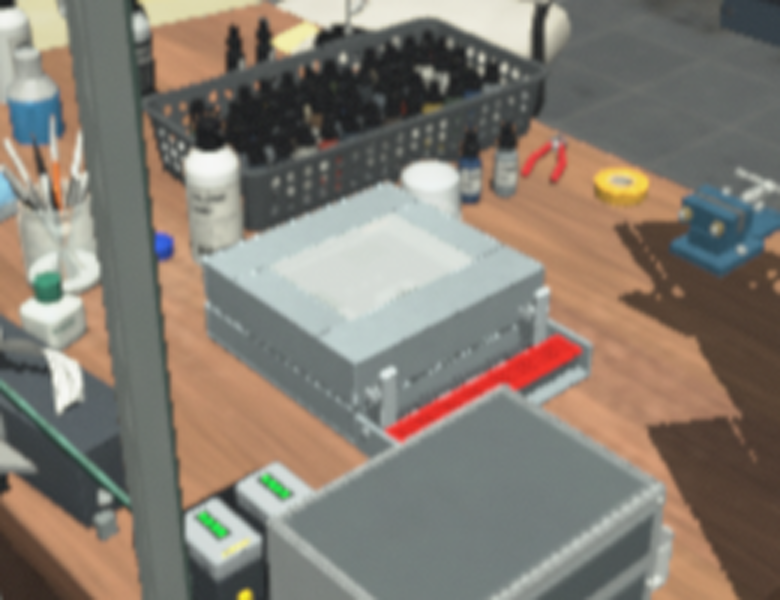

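The lid is shut and stays caught, both charged packs stand in the tray and the bottles are upright. I'm handing the job in.

```bash
python3 -c "
from workcell import env
print(env.job_done())"
```

```text
the job is handed in; nothing more can be done
None
```

The job is handed in: the bar press opened the lid, both charged packs stand in the tray, both flat packs (I saw no third) are home in the middle and left bays with their ribs towards the bar, the lid is shut and caught, and both paint bottles are standing.

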